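# Push a cap home and snap the toggle clamp shut

### The job

Push the loose screw cap along the fixture plate until it is fully home against both faces of the V-shaped stop, then push the toggle clamp's handle down past its dead point so that it snaps flat into lock with the rubber foot holding the cap. Only push with the fingers: do not lift the cap, do not press on the clamp's holding arm, and leave the other things standing where they are.

Things in the scene. Friction and masses are not known exactly. Their poses are not given: they have to be found in the camera images.
- fixture: fixture bolted to the bench: aluminium plate, top 12 mm above the bench. Origin on its underside below the seat's centre; own z up, own +x = the way the cap is pushed home (to the robot's left +-23 deg); plate spans x -115..115, y -105..50 mm. Two steel bars 42 x 12 mm, 14 mm high above the plate, form a 90 deg V stop open to -x, their faces 32 mm from the seat's centre at +45 and -45 deg from +x.
- nest_seat (a point): on the plate's top face (12 mm above the bench), where the centre of the cap's underside lies when the cap touches both faces of the V stop. The toggle clamp is aimed at it along the diagonal -45 deg from the fixture's +x; its base and cheeks stand 52 to 108 mm from here, up to 56 mm above the bench.
- spare_cap: the work: loose light-grey round screw cap, 64 mm across, 24 mm high, lying flat on the plate 40 to 80 mm short of its seat (towards the fixture's -x) and up to 18 mm to the side, free to slide. Origin at the centre of its underside.
- clamp_lever (a joint): handle of the toggle clamp, rad pushed down from open: 0 = fully open (hard stop), raised 0.96 rad (55 deg) above level; 0.96 = level, locked (hard stop). Dead point at 0.52: before it a spring throws the handle back open, past it the handle snaps on to 0.96 by itself. Pushing it over takes about 7 N square to the handle at lever_grip at first, falling to nothing at the dead point.
- lever_pivot (a point): pivot of the handle, on its centre line, 47 mm above the bench and 88 mm from the seat along the clamp's diagonal (-45 degrees from the fixture's +x). The handle points away from the seat along this diagonal and swings in the vertical plane through it.
- lever_grip (a point): on the upper side of the black rubber grip, 75 mm along the handle from the pivot, 9 mm above its centre line; moves with the handle (a point: ignore its axes). The round grip is 18 mm thick, 41 to 109 mm from the pivot. About 114 mm above the bench when open, 56 mm when locked.
- clamp_arm: the clamp's steel holding arm, 70 x 12 mm, with a black rubber foot 19 mm across, linked to the handle. Origin at its pivot, 64 mm from the seat on the clamp's diagonal, 47 mm above the bench. Stands up (75 deg) while the handle is open, comes down on the middle of a seated cap as the handle goes down; the sprung foot presses with about 3 N when locked.
- filter_1: bystander: loose white filter disc, 48 mm across, 46 mm high, on the bench by the plate's far right corner. Origin at the middle of its underside.
- filter_0: bystander: another such filter disc, on the bench off the plate's left-hand end, farther from the robot than sample_3.
- sample_3: bystander: loose upright white sample bottle with red cap, 36 mm across, 70 mm high, on the bench off the plate's left-hand end. Origin at the middle of its underside.
- marker_0: bystander: loose marker pen, white with black cap, 130 mm long, 16 mm thick, lying on the bench beyond the plate's side away from the robot. Origin at the middle of its underside.

How it is judged:
By the outcome, as a careful person would: the job done as asked, in the order asked, and still so for the second after the job is handed in, with the robot touching nothing.
It also fails if it takes over 45 s, if anything falls off the work surface, if the arm or the gripper's body presses on something with over 40 N, if the wrist force passes 120 N, or if a joint passes its speed limit or range.

### The arm

A 6-joint arm with a two-finger parallel gripper is mounted at the origin on a cart in front of the work surface, level with it; the furniture and walls round the work are solid. World frame = base frame: x ahead of the robot, y to its left, z up, the work surface at z = 0. Lengths are in mm, angles in rad, forces in N, time in s.
With the tool pointing down it reaches from about 275 to 1000 mm from the base axis. Payload 8.4 kg.
Tool frame: the origin (TCP) lies midway between the tips of the shut fingers; the grasp point (between the pads) lies r.grasp_offset behind it (r.grasp_offset is the distance from the TCP to the grasp point, in mm); z points along the fingers, y is the direction in which the jaws open and shut (so a half turn about z gives the same grasp; the last joint's range is limited). The gripper opens to 85 mm and grips with 20 to 120 N. Pads are 22 mm wide; open, the fingers measure 114 mm over their backs; the gripper's body (76 mm by 85 mm) begins 54 mm behind the grasp point. The pads swing forward as they close: fully open they stand 13 mm farther back than shut.
Start: joints at [-1.312, 0.353, 1.633, -0, 1.155, -0.002], TCP at [161.157, -603.868, 231.281] pointing down, gripper open.
Joint ranges: [-2.63, 2.63], [-0.92, 2.1], [0.06, 2.66], [-1.3, 4.44], [0, 2.69], [-3.02, 3.02]. Speed limits (rad/s): [2.22, 2.22, 2.79, 3.14, 3.14, 3.14].

### API

Orientations are given as [roll, pitch, yaw] about the fixed x, y, z axes, in that order (R = Rz(yaw) Ry(pitch) Rx(roll)).
In Python, from rig import r gives the robot as it stands.
- The arm moves only by the tool jog_arm, never from a script. Its argument "series" is a list that holds one entry, the list of rows, each a list of 7 numbers: the shift along the tool's x, y, z in cm, then the turn, a rotation vector about the tool's x, y, z in degrees, then the finger opening in cm, from 0 to 8.54. A call has 1 to 5 rows; each row is the pose to reach, as a shift and turn from the pose commanded when the call began, along the tool's axes at that moment; what a row does not reach only later rows make up. A row lasts 1/8 s, in which the tool goes at most 62.5 mm and 10.7 degrees, less where a joint would pass 70% of its speed; a pose out of reach is approached as far as the arm can. A call with a gripper value outside its range is refused whole. The fingers move at their own pace and stop on an object; "newtons" is the grip in N (left out, the last holds). Time passes only in rows, so rows that repeat a pose let the fingers close. It gives the time, the measured TCP pose, the force and the opening at its end, in the units of the state.
- r.sense(): the state, without advancing time (a new reading comes with each control period).
- r.grab_frame(name): name is "side" or "top"; returns the picture (384x512x3 uint8, red, green, blue); there is no depth.
- r.calibration(name): a dict with "mtx" (3x3 intrinsics, pixels), "dist" ([k1, k2, p1, p2, k3] as OpenCV has them; the pictures are not rectified), "origin" and "attitude" of the camera in the world. Camera axes: x right, y down, z forward; pixel columns grow to the right and rows downward; lengths in mm; the calibration is good to about 2 mm. A picture is of the moment at which its call begins. calibration takes no time and is no camera call.
- r.sign_off(): hands the job in, once; it reports no verdict.
The state is a dict: "clock": time; "qpos": joint angles; "qvel": joint speeds; "joint_efforts": joint torques, N m; "eef_pos": TCP position; "tcp_rot": TCP orientation; "contact_force": force on the tool from outside, world axes, zero at the start; "wrist_torque": the same for the moment, N m; "opening": opening from 0.0 (shut) to 1.0 (fully open).
Only numpy, scipy, OpenCV 4.12 (cv2) and the standard library are available. Lean on these libraries where they do the work, as an engineer would, in place of code of your own. Each camera call takes 0.05 s, during which the arm holds its last target.

## Working session

There is one attempt and no reset: what is moved stays moved. The work goes in short steps, Python scripts to look and compute and a tool call to move; the robot and the scene stay as the last step left them, time stands still between calls to the robot, and variables do not carry over. Pictures are saved under pics/ and viewed, and the job is handed in when it is done.

Besides the shell and the picture viewer there is one more tool, called after "Emit:" as name([rows], argument=value, ...), one row to a line, values as JSON. jog_arm: Moves the arm, as the interface text tells. Its arguments: {"type":"object","properties":{"series":{"type":"array","items":{"type":"array","items":{"type":"array","items":{"type":"number"}}}},"newtons":{"type":"number"}},"required":["series"]}

```bash
ls; mkdir -p pics; python3 - <<'E'
from rig import r
import cv2
print(r.sense(), r.grasp_offset)
for n in ("side","top"):
    im=r.grab_frame(n); cv2.imwrite(f"pics/{n}0.png",im[:,:,::-1]); print(n,r.calibration(n))
E
```

```text
pics
{'clock': 0.0, 'qpos': array([-1.31239879e+00,  3.53663766e-01,  1.63413026e+00, -2.16811526e-05,
        1.15522124e+00, -2.41861121e-03]), 'qvel': array([-1.34936647e-03, -6.22553366e-05,  6.14450818e-04, -2.92953868e-04,
        4.64018135e-04,  1.45389000e-03]), 'joint_efforts': array([ 3.88947810e-03, -6.05239105e+01, -3.42066908e+01,  3.36583998e-04,
        9.46433516e-03,  6.34487023e-06]), 'eef_pos': array([ 161.0272284 , -603.40099213,  230.55359491]), 'tcp_rot': array([-3.14016999e+00,  1.63824651e-05,  2.60824931e-01]), 'contact_force': array([ 0.02315001, -0.15008823,  0.3636998 ]), 'wrist_torque': array([-0.06155841, -0.00263265,  0.0038838 ]), 'opening': 1.0014225383643498} 18.700000000000003
side {'mtx': array([[382.82881401,   0.        , 257.7324751 ],
       [  0.        , 382.82881401, 199.47023461],
       [  0.        ,   0.        ,   1.        ]]), 'dist': array([0.00214279, 0.        , 0.        , 0.        , 0.        ]), 'origin': array([ 636.53312691, -442.05885123,  799.96701737]), 'attitude': array([-2.54256165, -0.00703908,  0.09617562])}
top {'mtx': array([[376.57714959,   0.        , 249.73170456],
       [  0.        , 376.57714959, 193.92581492],
       [  0.        ,   0.        ,   1.        ]]), 'dist': array([-0.01518156,  0.        ,  0.        ,  0.        ,  0.        ]), 'origin': array([408.42177973,  31.85710574, 974.74358123]), 'attitude': array([-2.95559251,  0.02176072, -1.55255903])}
```

View pics/side0.png

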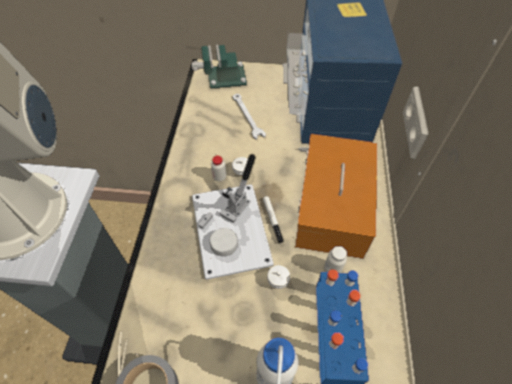

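View pics/top0.png

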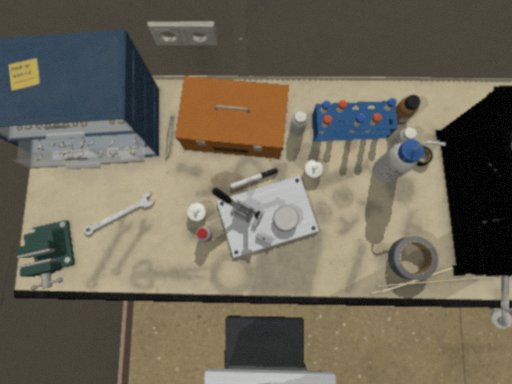

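The top view has the plate at about (220–318, 178–257), the cap at (286,218) and the clamp near (240,208) with its handle pointing up-left. I'll enlarge both views.

```bash
python3 - <<'E'
import cv2
a=cv2.imread('pics/top0.png')[165:270,180:335]; cv2.imwrite('pics/top0z.png',cv2.resize(a,None,fx=5,fy=5,interpolation=cv2.INTER_CUBIC))
a=cv2.imread('pics/side0.png')[145:290,180:300]; cv2.imwrite('pics/side0z.png',cv2.resize(a,None,fx=4,fy=4,interpolation=cv2.INTER_CUBIC))
E
```

```text
(no output)
```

View pics/top0z.png

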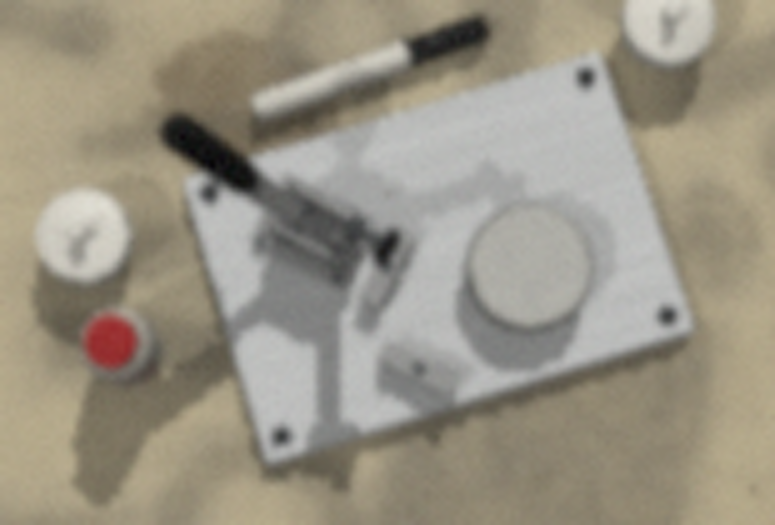

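View pics/side0z.png

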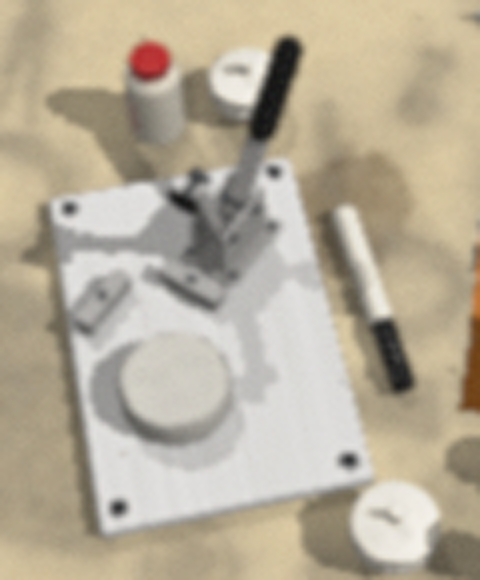

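```bash
cat > h.py <<'E'
import numpy as np, cv2
from scipy.spatial.transform import Rotation as R
from rig import r
def ray(cam,px):
    c=r.calibration(cam)
    n=cv2.undistortPoints(np.array(px,float).reshape(-1,1,2),c["mtx"],c["dist"])[:,0]
    d=np.c_[n,np.ones(len(n))]@R.from_euler('xyz',c["attitude"]).as_matrix().T
    return c["origin"],d
def onz(cam,px,z):
    o,d=ray(cam,px); return o+d*((z-o[2])/d[:,2])[:,None]
def proj(cam,P):
    c=r.calibration(cam); Rm=R.from_euler('xyz',c["attitude"]).as_matrix()
    rv=cv2.Rodrigues(Rm.T)[0]; t=-Rm.T@c["origin"]
    return cv2.projectPoints(np.array(P,float).reshape(-1,1,3),rv,t,c["mtx"],c["dist"])[0][:,0]
def tri(pt,ps):
    A=np.zeros((3,3));b=np.zeros(3)
    for cam,p in (("top",pt),("side",ps)):
        o,d=ray(cam,[p]); d=d[0]/np.linalg.norm(d[0]); M=np.eye(3)-np.outer(d,d); A+=M;b+=M@o
    return np.linalg.solve(A,b)
def dark(im,p,w=4):
    g=cv2.cvtColor(im,cv2.COLOR_BGR2GRAY).astype(float); x,y=int(round(p[0])),int(round(p[1]))
    s=g[y-w:y+w+1,x-w:x+w+1]; m=np.clip(np.median(s)-25-s,0,None)
    yy,xx=np.mgrid[y-w:y+w+1,x-w:x+w+1]; return np.array([(m*xx).sum(),(m*yy).sum()])/m.sum()
E
cat > m.py <<'E'
from h import *
def z2(p,f,o): return (np.array(p)+.5)/f-.5+np.array(o)
T=cv2.imread('pics/top0.png');S=cv2.imread('pics/side0.png')
# order: (+x,-y),( -x,-y),(-x,+y),(+x,+y) fixture
bt=[dark(T,z2(p,5,(180,165))) for p in [(209,193),(586,77),(668,316),(281,436)]]
bs=[dark(S,z2(p,4,(180,145))) for p in [(274,172),(348,460),(118,508),(70,208)]]
for nm,cam,b in(("t","top",bt),("s","side",bs)):
    W=onz(cam,b,12); c=W.mean(0); ex=(W[0]+W[3]-W[1]-W[2]); a=np.arctan2(ex[1],ex[0])
    ey=(W[2]+W[3]-W[0]-W[1]); b2=np.arctan2(ey[1],ey[0])-np.pi/2
    print(cam,W[:,:2].round(1).tolist(),'c',c.round(1),np.degrees(a),np.degrees(b2),np.linalg.norm(ex)/2,np.linalg.norm(ey)/2)
print([tri(a,b).round(1).tolist() for a,b in zip(bt,bs)])
# lines of cap in each view: top ellipse
E
python3 m.py
```

```text
top [[570.5, 125.0], [628.6, -67.3], [502.1, -108.0], [437.6, 88.0]] c [534.7   9.4  12. ] 107.53463507818702 -253.3282770090613 203.67083747649465 135.40067824896184
side [[559.4, 130.2], [626.3, -67.3], [502.1, -108.5], [437.4, 86.2]] c [531.3  10.1  12. ] 108.56314984140721 -250.90159236446394 206.88034094620312 130.2579318226967
[[564.3, 122.1, 26.1], [627.3, -67.5, 13.5], [502.1, -108.2, 11.3], [437.2, 88.0, 9.7]]
```

```bash
cat > geo.py <<'E'
from h import *
a=np.radians(108.2); c=np.array([532.5,9.9]); ex=np.array([np.cos(a),np.sin(a)]); ey=np.array([-ex[1],ex[0]])
seat=c+27.5*ey
def F(x,y,z): return np.r_[seat+x*ex+y*ey,z]
dg=(ex-ey)/2**.5   # clamp diagonal
def D(s,z,lat=0): return np.r_[seat+s*dg+lat*np.array([-dg[1],dg[0]]),z]
def toF(p): d=np.array(p)[:2]-seat; return np.array([d@ex,d@ey])
E
cat > m2.py <<'E'
from geo import *
import sys
print('seat',seat,'dg',dg, np.degrees(np.arctan2(dg[1],dg[0])))
piv=D(88,47); th=.96; 
grip=[D(88+t*np.cos(th),47+t*np.sin(th)) for t in(41,109)]
tag=sys.argv[1]
for cam,(x0,y0,x1,y1),f in(("top",(180,165,335,270),5),("side",(180,145,300,290),4)):
    im=cv2.imread(f'pics/{cam}{tag}.png')[y0:y1,x0:x1]; im=cv2.resize(im,None,fx=f,fy=f,interpolation=cv2.INTER_CUBIC)
    def pl(P,col,cl=True):
        q=(((proj(cam,P)-[x0,y0])+.5)*f-.5).round().astype(int); cv2.polylines(im,[q.reshape(-1,1,2)],cl,col,1)
    pl([F(*p,12) for p in[(-115,-105),(115,-105),(115,50),(-115,50)]],(0,0,255))
    t=np.linspace(0,6.28,40)
    pl([F(32*np.cos(u),32*np.sin(u),12) for u in t],(0,200,0))
    for s in(1,-1):
        n=(ex+s*ey)/2**.5; tt=(ex-s*ey)/2**.5
        for l in (0,):
            P=[np.r_[seat+n*32+tt*k,26] for k in(-21,21)]; pl(P,(255,0,0),False)
    pl(grip,(255,0,255),False); pl([piv,D(88,0)],(255,255,0),False)
    if len(sys.argv)>2:
        cp=np.array([float(v) for v in sys.argv[2:4]])
        for z in(12,36): pl([np.r_[cp+32*np.array([np.cos(u),np.sin(u)]),z] for u in t],(0,128,255))
    cv2.imwrite(f'pics/{cam}{tag}o.png',im)
# cap: light warm-grey
for cam in("top","side"):
    im=cv2.imread(f'pics/{cam}{tag}.png').astype(int); B,G,Rr=im[...,0],im[...,1],im[...,2]
    if cam=="top": print(im[218,286],im[190,290])
    else: print(im[240,223],im[240,255])
E
python3 m2.py 0
```

```text
seat [506.37576858   1.31078974] dg [0.45087754 0.89258582] 63.2
[165 173 173] [186 187 185]
[193 201 206] [214 217 219]
```

View pics/top0o.png

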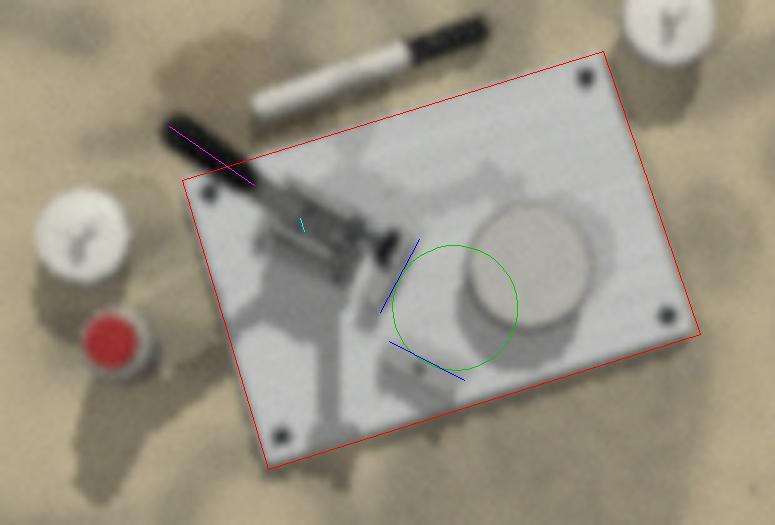

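View pics/side0o.png

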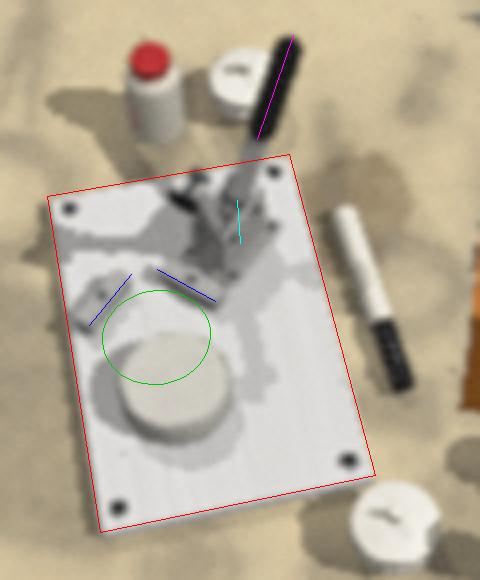

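The plate model (red), bar faces (blue) and handle (magenta) fall on their images in both views, to about 1–2 mm. The cap's top face is centred near (531,264) in the top zoom and (175,383) in the side zoom.

```bash
python3 - <<'E'
from geo import *
def z2(p,f,o): return (np.array(p)+.5)/f-.5+np.array(o)
for cam,p,f,o in(("top",(531,264),5,(180,165)),("side",(175.5,383),4,(180,145))):
    w=onz(cam,[z2(p,f,o)],36)[0]; print(cam,w,toF(w))
    print([round(v) for v in onz(cam,[z2((80,235) if cam=='top' else (395,525),f,o)],46)[0]])
print('grip open',D(88+75*np.cos(.96)-9*np.sin(.96),47+75*np.sin(.96)+9*np.cos(.96)),'locked',D(163,56))
E
python3 m2.py 0 490 -50
```

```text
top [526.20956095 -35.8759083   36.        ] [-41.52110974  -7.22684412]
[536, 190, 46]
side [525.85567931 -41.0781328   36.        ] [-46.35254804  -5.26583009]
[654, -118, 46]
grip open [562.12284251 111.67123824 113.6010475 ] locked [579.86880772 146.80227815  56.        ]
seat [506.37576858   1.31078974] dg [0.45087754 0.89258582] 63.2
[165 173 173] [186 187 185]
[193 201 206] [214 217 219]
```

```bash
python3 m2.py 0 526 -38
```

```text
seat [506.37576858   1.31078974] dg [0.45087754 0.89258582] 63.2
[165 173 173] [186 187 185]
[193 201 206] [214 217 219]
```

View pics/top0o.png

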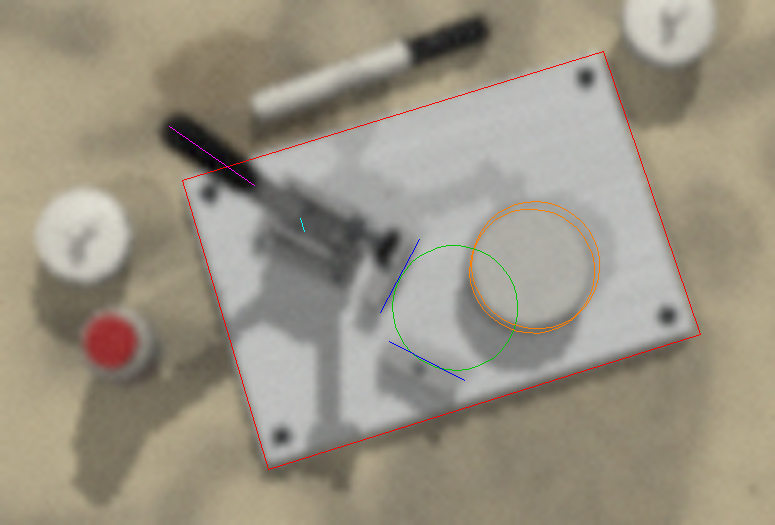

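View pics/side0o.png

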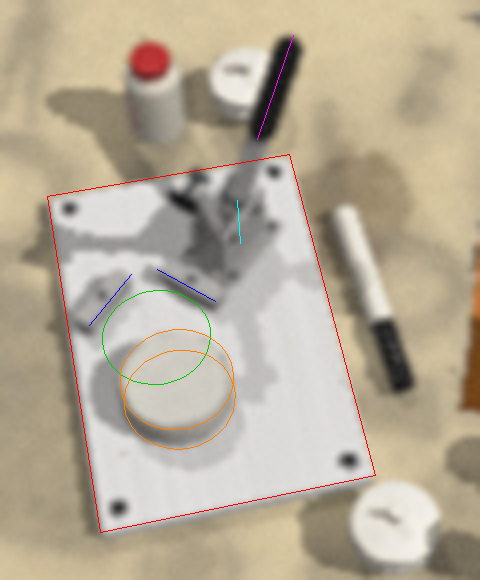

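Adjusting from the overlay, the cap is at about (526,−37), so 43 mm short of the seat and 7 mm off to the side. Next: the foot position, and whether the route from the right is clear.

```bash
python3 - <<'E'
from geo import *
def z2(p,f,o): return (np.array(p)+.5)/f-.5+np.array(o)
ft=tri(z2((388,245),5,(180,165)),z2((182,200),4,(180,145))); d=ft[:2]-seat
print('foot',ft,toF(ft),d@dg, d@np.array([-dg[1],dg[0]]))
for nm,a,b in(("bottle",(410,150),(281,350)),):
    print(nm,tri(a,b))
print(onz("top",[(440,130),(455,272),(413,258),(410,150),(203,234)],0).round())
a=cv2.imread('pics/top0.png')[60:330,360:512]; cv2.imwrite('pics/top0r.png',cv2.convertScaleAbs(cv2.resize(a,None,fx=2.2,fy=2.2),alpha=1.8,beta=30))
E
```

```text
foot [524.08439602  35.10181599 107.5633276 ] [ 26.56950783 -27.37681857] 38.14581321307452 -0.5708549002932934
bottle [ 662.17395707 -296.95674858  176.92684658]
[[ 774. -455.    0.]
 [ 399. -464.    0.]
 [ 432. -361.    0.]
 [ 717. -370.    0.]
 [ 484.  176.    0.]]
```

View pics/top0r.png

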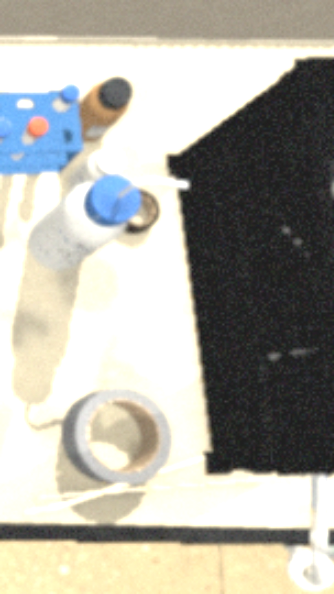

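```bash
cat > plan.py <<'E'
from geo import *
def rows(wps,start=None):
    """wps: list of (x,y,z,rpy deg) -> rows relative to current pose"""
    s=r.sense(); p0=np.array(start[:3]) if start else s["eef_pos"]; R0=R.from_euler('xyz',s["tcp_rot"])
    for x,y,z,e in wps:
        R1=R.from_euler('xyz',e,degrees=True); d=R0.inv().apply(np.array([x,y,z])-p0)/10; v=(R0.inv()*R1).as_rotvec(degrees=True)
        print(np.r_[d,v].round(2).tolist())
def st():
    s=r.sense(); print(round(s["clock"],2),s["eef_pos"].round(1),np.degrees(s["tcp_rot"]).round(1),s["contact_force"].round(1),round(s["opening"],3),'F',toF(s["eef_pos"]).round(1))
E
python3 - <<'E'
from plan import *
p=F(-103,-5,60); print(p)
rows([(185,-545,240,(180,0,25)),(205,-485,245,(180,0,35)),(230,-425,245,(180,0,45)),(255,-365,240,(180,0,55)),(290,-315,235,(180,0,65))])
E
```

```text
[543.29612545 -94.97465697  60.        ]
[3.82, -5.03, -0.93, -0.07, -0.01, -10.06]
[7.3, -10.31, -1.42, -0.07, -0.01, -20.06]
[11.26, -15.47, -1.42, -0.07, -0.02, -30.06]
[15.23, -20.62, -0.91, -0.07, -0.02, -40.06]
[19.9, -24.55, -0.41, -0.07, -0.03, -50.06]
```

Emit:
jog_arm([
  [[3.8,-5.0,-0.9,0,0,-10,2.4],[7.3,-10.3,-1.4,0,0,-20,2.4],[11.3,-15.5,-1.4,0,0,-30,2.4],[15.2,-20.6,-0.9,0,0,-40,2.4],[19.9,-24.5,-0.4,0,0,-50,2.4]],
])

```text
clock: 0.72
eef_pos: [287.0, -318.6, 235.6]
tcp_rot: [3.141, 0.0, 1.138]
contact_force: [1.6, 0.3, 0.4]
opening: 0.28
```

```bash
python3 - <<'E'
from plan import *
st()
rows([(335,-265,220,(180,0,75)),(390,-220,200,(180,0,85)),(440,-175,180,(180,0,95)),(490,-135,150,(180,0,105)),(538,-98,120,(180,0,108.2))])
E
```

```text
0.72 [ 287.  -318.6  235.6] [180.    0.   65.2] [1.6 0.3 0.4] 0.28 F [-235.4  308.3]
[6.88, 2.11, 1.56, 0.01, 0.0, -9.79]
[13.27, 5.22, 3.56, 0.01, 0.0, -19.79]
[19.45, 7.87, 5.56, 0.01, 0.0, -29.79]
[25.18, 10.73, 8.56, 0.01, 0.0, -39.79]
[30.55, 13.54, 11.56, 0.01, 0.0, -42.99]
```

Emit:
jog_arm([
  [[5.9,1.8,1.4,0,0,-9.8,2.4],[12.0,4.4,3.2,0,0,-19.8,2.4],[18.0,7.2,5.2,0,0,-29.8,2.4],[24.2,10.3,8.0,0,0,-39.8,2.4],[30.5,13.5,11.5,0,0,-43,2.4]],
])

```text
clock: 1.35
eef_pos: [510.2, -123.5, 138.0]
tcp_rot: [3.141, 0.001, 1.888]
contact_force: [0.6, -1.4, 0.5]
opening: 0.285
```

```bash
python3 - <<'E'
from plan import *
st(); p=F(-103,-5,0)
rows([(p[0],p[1],z,(180,0,108.2)) for z in (100,60,30,18,18)])
E
```

```text
1.35 [ 510.2 -123.5  138. ] [180.    0.  108.2] [ 0.6 -1.4  0.5] 0.285 F [-119.7   35.4]
[1.68, 4.04, 3.8, 0.04, 0.03, -0.02]
[1.68, 4.03, 7.8, 0.04, 0.03, -0.02]
[1.68, 4.03, 10.8, 0.04, 0.03, -0.02]
[1.68, 4.03, 12.0, 0.04, 0.03, -0.02]
[1.68, 4.03, 12.0, 0.04, 0.03, -0.02]
```

Emit:
jog_arm([
  [[0,0,0,0,0,0,2.4],[0,0,0,0,0,0,2.4]],
])

```text
clock: 1.6
eef_pos: [507.9, -124.9, 138.2]
tcp_rot: [-3.14, -0.001, 1.885]
contact_force: [-0.1, 0.5, 0.2]
opening: 0.278
```

```bash
python3 - <<'E'
from plan import *
st(); p=F(-103,-5,0)
rows([(p[0],p[1],z,(180,0,108.2)) for z in (100,60,30,18,18)])
E
```

```text
1.6 [ 507.9 -124.9  138.2] [-179.9   -0.   108. ] [-0.1  0.5  0.2] 0.278 F [-120.3   38. ]
[1.75, 4.3, 3.82, -0.08, -0.04, -0.23]
[1.74, 4.3, 7.82, -0.08, -0.04, -0.23]
[1.74, 4.31, 10.82, -0.08, -0.04, -0.23]
[1.74, 4.31, 12.02, -0.08, -0.04, -0.23]
[1.74, 4.31, 12.02, -0.08, -0.04, -0.23]
```

Emit:
jog_arm([
  [[1.7,4.3,2.0,0,0,0,2.4],[1.7,4.3,6.0,0,0,0,2.4],[1.7,4.3,9.5,0,0,0,2.4],[1.7,4.3,11.8,0,0,0,2.4],[1.7,4.3,11.8,0,0,0,2.4]],
])

```text
clock: 2.22
eef_pos: [542.5, -96.6, 20.0]
tcp_rot: [-3.139, -0.001, 1.882]
contact_force: [1.1, 0.2, 0.0]
opening: 0.279
```

```bash
python3 - <<'E'
from plan import *
st()
for n in ("side","top"):
    im=r.grab_frame(n); cv2.imwrite(f"pics/{n}1.png",im[:,:,::-1])
E
python3 m2.py 1 526 -37
```

```text
2.23 [542.5 -96.6  20. ] [-1.799e+02 -1.000e-01  1.078e+02] [1.1 0.2 0. ] 0.279 F [-104.3   -3.8]
seat [506.37576858   1.31078974] dg [0.45087754 0.89258582] 63.2
[164 170 171] [184 185 183]
[100 101 101] [106 109 107]
```

View pics/side1o.png

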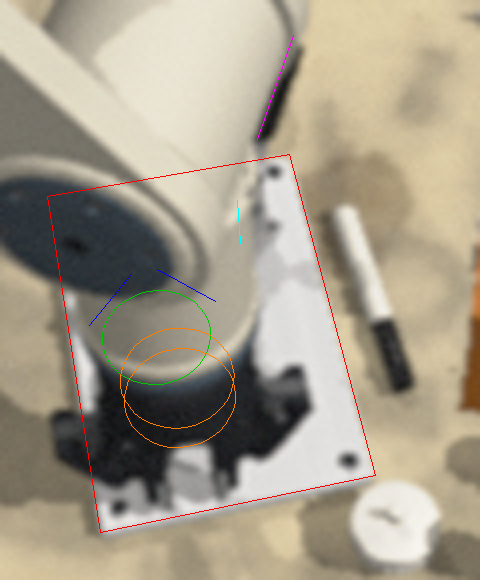

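View pics/top1o.png

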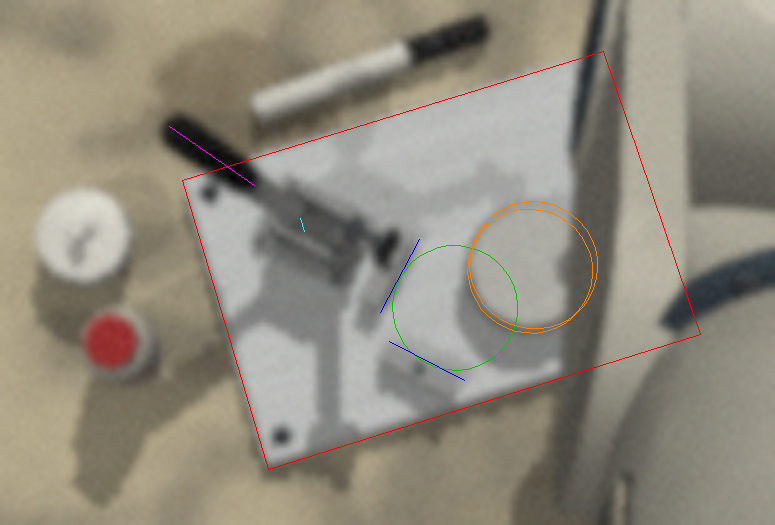

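The fingers are down on the plate behind the cap, and the top view shows the clamp and cap unmoved. Pushing now.

Emit:
jog_arm([
  [[1.2,0,0.3,0,0,0,2.4],[2.2,0,0.3,0,0,0,2.4],[3.2,0,0.3,0,0,0,2.4],[4.2,-0.1,0.3,0,0,0,2.4],[5.0,-0.2,0.3,0,0,0,2.4]],
])

```text
clock: 2.95
eef_pos: [526.9, -48.0, 17.8]
tcp_rot: [3.141, 0.0, 1.884]
contact_force: [0.6, -1.1, 1.3]
opening: 0.281
```

```bash
python3 - <<'E'
from plan import *
st()
im=r.grab_frame("top"); cv2.imwrite("pics/top2.png",im[:,:,::-1]); im=r.grab_frame("side"); cv2.imwrite("pics/side2.png",im[:,:,::-1])
E
python3 m2.py 2
```

```text
2.95 [526.9 -48.   17.8] [180.   0. 108.] [ 0.6 -1.1  1.3] 0.281 F [-53.2  -4.1]
seat [506.37576858   1.31078974] dg [0.45087754 0.89258582] 63.2
[103 113 115] [143 157 160]
[112 117 118] [221 223 223]
```

View pics/top2o.png

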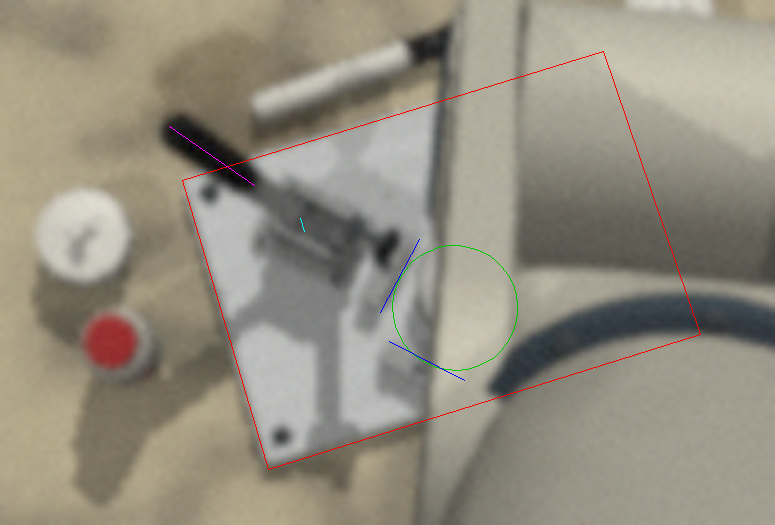

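View pics/side2o.png

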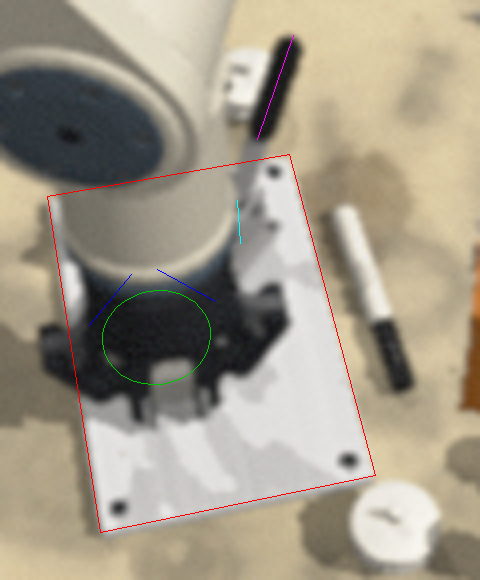

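Emit:
jog_arm([
  [[0.4,-0.2,0,0,0,0,2.4],[0.7,-0.4,0,0,0,0,2.4],[0.9,-0.4,0,0,0,0,2.4],[0.9,-0.4,0,0,0,0,2.4]],
])

```text
clock: 3.55
eef_pos: [520.2, -41.3, 17.5]
tcp_rot: [-3.141, -0.0, 1.884]
contact_force: [0.2, 0.1, -0.4]
opening: 0.281
```

```bash
python3 -c "
from plan import *
st()"
```

```text
3.55 [520.2 -41.3  17.5] [-180.    -0.   107.9] [ 0.2  0.1 -0.4] 0.281 F [-44.8   0.2]
```

Emit:
jog_arm([
  [[0.15,0,0,0,0,0,2.4],[0.3,0,0,0,0,0,2.4],[0.3,0,0,0,0,0,2.4]],
])

```text
clock: 3.92
eef_pos: [519.4, -38.4, 17.6]
tcp_rot: [-3.142, -0.0, 1.884]
contact_force: [0.2, -0.3, 0.7]
opening: 0.282
```

```bash
python3 -c "
from plan import *
st()"
```

```text
3.92 [519.4 -38.4  17.6] [-180.    -0.   107.9] [ 0.2 -0.3  0.7] 0.282 F [-41.8   0. ]
```

Emit:
jog_arm([
  [[0.1,0,0,0,0,0,2.4],[0.2,0,0,0,0,0,2.4],[0.2,0,0,0,0,0,2.4]],
])

```text
clock: 4.3
eef_pos: [518.8, -36.5, 17.6]
tcp_rot: [-3.142, -0.0, 1.884]
contact_force: [0.2, -0.1, -0.3]
opening: 0.281
```

Emit:
jog_arm([
  [[0.1,0,0,0,0,0,2.4],[0.1,0,0,0,0,0,2.4]],
])

```text
clock: 4.55
eef_pos: [518.4, -35.6, 17.6]
tcp_rot: [-3.142, -0.0, 1.884]
contact_force: [0.8, -0.4, 0.6]
opening: 0.279
```

```bash
cat > look.py <<'E'
from plan import *
import sys
st(); t=sys.argv[1]
for n in("top","side"):
    im=r.grab_frame(n); cv2.imwrite(f"pics/{n}{t}.png",im[:,:,::-1])
E
python3 look.py 3; python3 m2.py 3
```

```text
4.55 [518.4 -35.6  17.6] [-180.    -0.   107.9] [ 0.8 -0.4  0.6] 0.279 F [-38.8   0.1]
seat [506.37576858   1.31078974] dg [0.45087754 0.89258582] 63.2
[82 88 90] [150 167 171]
[113 117 117] [221 222 223]
```

View pics/top3o.png

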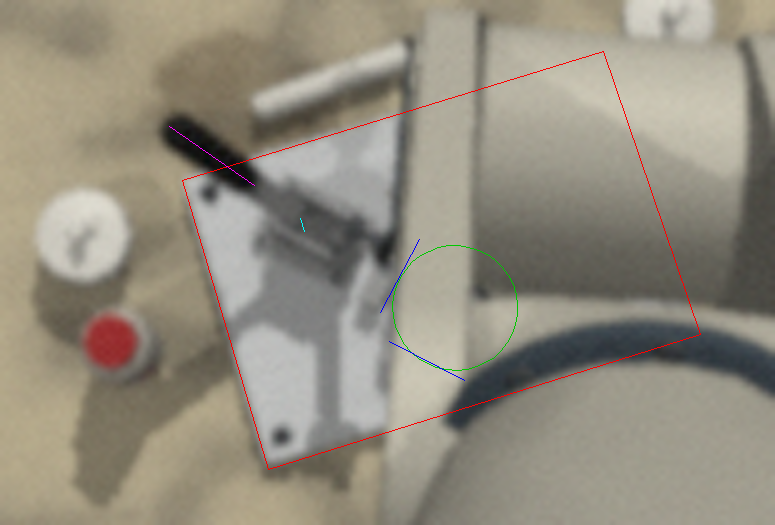

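Emit:
jog_arm([
  [[0.1,0,0,0,0,0,2.4],[0.1,0,0,0,0,0,2.4]],
])

```text
clock: 4.9
eef_pos: [518.6, -34.8, 17.7]
tcp_rot: [3.141, 0.0, 1.884]
contact_force: [0.6, -2.6, -0.1]
opening: 0.279
```

Emit:
jog_arm([
  [[0.1,0,0,0,0,0,2.4],[0.1,0,0,0,0,0,2.4]],
])

```text
clock: 5.15
eef_pos: [518.7, -34.3, 17.9]
tcp_rot: [3.14, 0.001, 1.885]
contact_force: [1.6, -6.4, -0.9]
opening: 0.285
```

Emit:
jog_arm([
  [[0.1,0,0,0,0,0,2.4],[0.1,0,0,0,0,0,2.4]],
])

```text
clock: 5.4
eef_pos: [518.8, -34.0, 18.0]
tcp_rot: [3.14, 0.002, 1.885]
contact_force: [2.9, -11.7, 0.5]
opening: 0.282
```

```bash
python3 -c "
from plan import *
st()"
```

```text
5.4 [518.8 -34.   18. ] [1.799e+02 1.000e-01 1.080e+02] [  2.9 -11.7   0.5] 0.282 F [-37.4  -0.8]
```

Emit:
jog_arm([
  [[-1.0,0,0,0,0,0,2.4],[-4.0,0,0,0,0,0,2.4],[-7.0,0,-3.0,0,0,0,2.4],[-10.0,0,-8.0,0,0,0,2.4],[-15.0,0,-12.0,0,0,0,0]],
])

```text
clock: 6.02
eef_pos: [563.2, -174.7, 138.2]
tcp_rot: [-3.141, -0.001, 1.885]
contact_force: [1.2, -0.3, -0.8]
opening: 0.083
```

Emit:
jog_arm([
  [[-5.0,0,-2.0,0,0,0,0],[-9.0,0,-3.0,0,0,0,0],[-9.0,0,-3.0,0,0,0,0]],
])

```text
clock: 6.4
eef_pos: [591.9, -262.7, 167.4]
tcp_rot: [3.14, 0.001, 1.881]
contact_force: [-0.3, 0.7, -0.7]
opening: -0.0
```

```bash
python3 look.py 4; python3 m2.py 4 506.4 1.3
```

```text
6.4 [ 591.9 -262.7  167.4] [1.799e+02 1.000e-01 1.078e+02] [-0.3  0.7 -0.7] -0.0 F [-277.5    1.2]
seat [506.37576858   1.31078974] dg [0.45087754 0.89258582] 63.2
[175 175 175] [190 191 190]
[209 227 233] [174 192 199]
```

View pics/top4o.png

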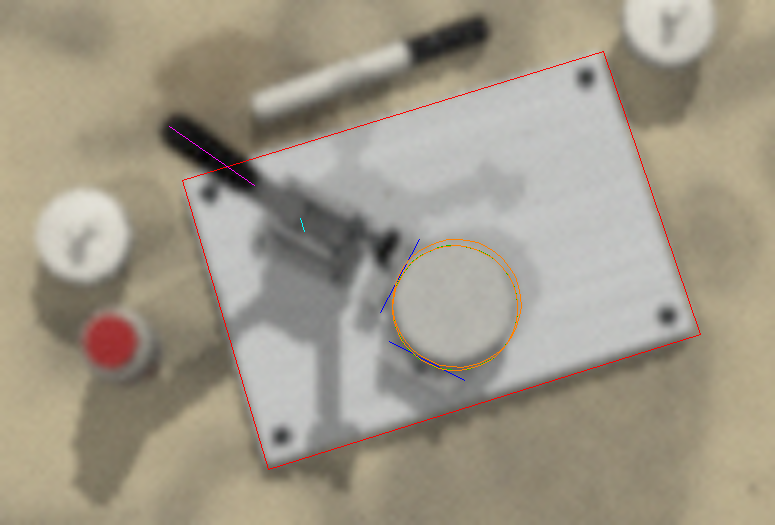

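View pics/side4o.png

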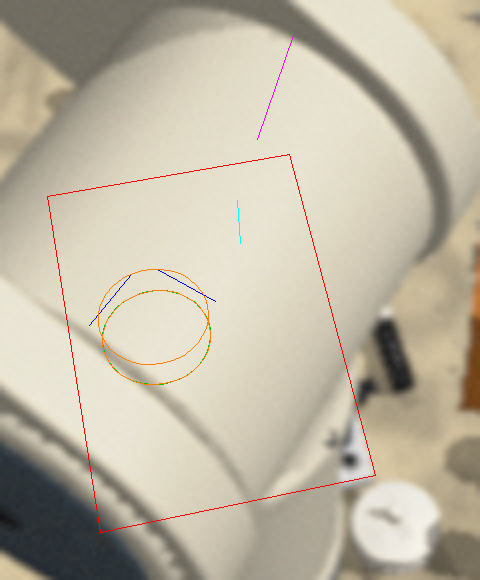

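The cap is seated: its outline in the top view lies on the predicted seated circle, touching both bar faces. Filter_1 and the marker stand where they were. Next the lever.

```bash
python3 - <<'E'
from plan import *
print(onz("top",[(180,150),(280,157),(299,130)],0).round().tolist(), proj("top",[D(163,56)]))
st(); P=lambda s,z:tuple(D(s,z))
e=(180,0,107.8)
rows([(590,-235,200,e),(588,-190,235,(180,0,100)),(584,-135,245,(180,0,92)),(578,-75,245,(180,0,84)),(572,-15,240,(180,0,75))])
for s,z in((118,150),(118,122)): print(D(s,z))
E
```

```text
[[710.0, 247.0, 0.0], [693.0, -23.0, 0.0], [770.0, -74.0, 0.0]] [[212.8565309  193.84167812]]
6.5 [ 590.3 -259.7  165.9] [-1.799e+02 -1.000e-01  1.079e+02] [ 0.1  0.1 -0.2] 0.003 F [-274.2    1.8]
[2.37, 0.73, -3.4, -0.06, -0.09, 0.08]
[6.72, 1.91, -6.9, -0.06, -0.09, 7.88]
[12.07, 3.22, -7.89, -0.07, -0.09, 15.88]
[17.97, 4.49, -7.88, -0.07, -0.08, 23.88]
[23.86, 5.77, -7.37, -0.08, -0.08, 32.88]
[559.57931838 106.63591632 150.        ]
[559.57931838 106.63591632 122.        ]
```

Emit:
jog_arm([
  [[2.4,0.7,-3.4,0,0,0,0],[6.7,1.9,-6.9,0,0,7.9,0],[12.1,3.2,-7.9,0,0,15.9,0],[18.0,4.5,-7.9,0,0,23.9,0],[23.9,5.8,-7.4,0,0,32.9,0]],
])

```text
clock: 7.12
eef_pos: [571.3, -11.8, 240.4]
tcp_rot: [-3.141, -0.0, 1.306]
contact_force: [0.6, 0.2, 0.5]
opening: 0.004
```

Emit:
jog_arm([
  [[0,0,0,0,0,0,0]],
])

```text
clock: 7.25
eef_pos: [570.5, -9.9, 239.6]
tcp_rot: [-3.138, -0.001, 1.313]
contact_force: [0.3, -0.2, 0.1]
opening: -0.001
```

```bash
python3 - <<'E'
from plan import *
st(); e=(180,0,63.2)
rows([(568,45,225,(180,0,68)),(*D(118,200),e),(*D(118,170),e),(*D(118,148),e),(*D(118,140),e)])
E
```

```text
7.25 [570.5  -9.9 239.6] [-179.8   -0.    75.2] [ 0.3 -0.2  0.1] -0.001 F [-30.7 -57.4]
[5.24, -1.64, 1.47, -0.18, -0.02, 7.21]
[10.99, -4.02, 3.98, -0.18, -0.01, 12.01]
[10.98, -4.01, 6.98, -0.18, -0.01, 12.01]
[10.98, -4.0, 9.18, -0.18, -0.01, 12.01]
[10.98, -4.0, 9.98, -0.18, -0.01, 12.01]
```

Emit:
jog_arm([
  [[5.2,-1.6,1.5,0,0,7.2,0],[11.0,-4.0,4.0,0,0,12,0],[11.0,-4.0,7.0,0,0,12,0],[11.0,-4.0,9.2,0,0,12,0],[11.0,-4.0,10.0,0,0,12,0]],
])

```text
clock: 7.88
eef_pos: [560.9, 101.7, 138.9]
tcp_rot: [-3.139, 0.002, 1.102]
contact_force: [-0.3, 0.0, 0.4]
opening: 0.002
```

Emit:
jog_arm([
  [[0,0,0,0,0,0,0]],
])

```text
clock: 8.0
eef_pos: [562.0, 101.5, 140.3]
tcp_rot: [-3.141, 0.001, 1.101]
contact_force: [0.7, 0.3, 0.2]
opening: 0.0
```

```bash
python3 look.py 5; python3 m2.py 5; python3 - <<'E'
from plan import *
p=r.sense()["eef_pos"]; d=p[:2]-seat; print('s',d@dg,'lat',d@np.array([-dg[1],dg[0]]))
E
```

```text
8.0 [562.  101.5 140.3] [-179.9    0.    63.1] [0.7 0.3 0.2] 0.0 F [ 77.8 -84.2]
seat [506.37576858   1.31078974] dg [0.45087754 0.89258582] 63.2
[165 166 165] [181 182 180]
[181 185 185] [223 224 226]
s 115.06706509674746 lat -5.224916176778075
```

View pics/side5o.png

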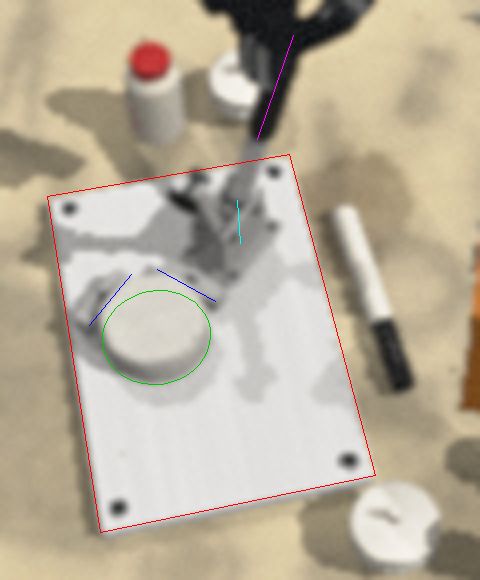

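View pics/top5o.png

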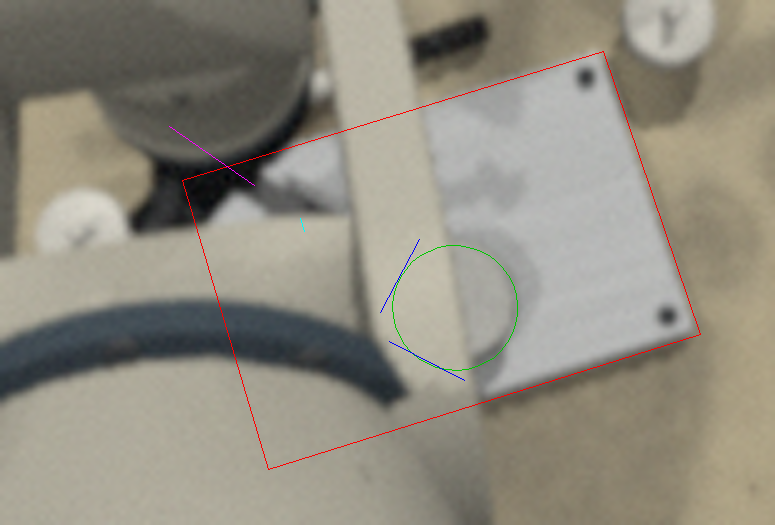

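The side view shows the cap still against both bars and the shut fingers over the grip, but 5 mm off to one side. I'll correct that and start down the arc.

Emit:
jog_arm([
  [[0.2,-0.5,0.6,0,0,0,0],[0.3,-0.5,1.3,0,0,0,0],[0.3,-0.5,1.8,0,0,0,0],[1.2,-0.5,2.4,0,0,0,0],[1.2,-0.5,2.4,0,0,0,0]],
])

```text
clock: 8.72
eef_pos: [563.2, 114.9, 116.0]
tcp_rot: [-3.141, 0.001, 1.101]
contact_force: [-2.5, -3.5, 1.6]
opening: 0.001
```

```bash
cat > s.py <<'E'
from plan import *
st(); p=r.sense()["eef_pos"]; d=p[:2]-seat; print('s',(d@dg).round(1),'lat',(d@np.array([-dg[1],dg[0]])).round(1))
E
python3 s.py
```

```text
8.72 [563.2 114.9 116. ] [-1.80e+02  1.00e-01  6.31e+01] [-2.5 -3.5  1.6] 0.001 F [ 90.2 -89.4]
s 127.0 lat 0.5
```

Emit:
jog_arm([
  [[0.5,0,0.4,0,0,0,0],[0.9,0,0.8,0,0,0,0],[1.3,0,1.2,0,0,0,0],[1.7,0,1.6,0,0,0,0]],
])

```text
clock: 9.22
eef_pos: [571.2, 130.4, 100.3]
tcp_rot: [-3.142, -0.0, 1.1]
contact_force: [-2.0, -1.1, 1.6]
opening: -0.002
```

```bash
python3 s.py
```

```text
9.22 [571.2 130.4 100.3] [-180.   -0.   63.] [-2.  -1.1  1.6] -0.002 F [ 102.4 -101.9]
s 144.5 lat 0.3
```

Emit:
jog_arm([
  [[0.3,0,0.5,0,0,0,0],[0.6,0,0.9,0,0,0,0],[0.9,0,1.4,0,0,0,0],[1.1,0,1.9,0,0,0,0],[1.2,0,2.2,0,0,0,0]],
])

```text
clock: 9.85
eef_pos: [576.5, 140.7, 78.2]
tcp_rot: [-3.141, 0.0, 1.1]
contact_force: [-0.5, -0.5, 0.0]
opening: -0.005
```

```bash
python3 s.py; python3 look.py 6; python3 m2.py 6
```

```text
9.85 [576.5 140.7  78.2] [-180.     0.    63.1] [-0.5 -0.5  0. ] -0.005 F [ 110.6 -110.2]
s 156.1 lat 0.3
9.85 [576.5 140.7  78.2] [-180.     0.    63.1] [-0.5 -0.5  0. ] -0.005 F [ 110.6 -110.2]
seat [506.37576858   1.31078974] dg [0.45087754 0.89258582] 63.2
[164 164 165] [178 182 179]
[182 185 187] [224 226 227]
```

View pics/side6o.png

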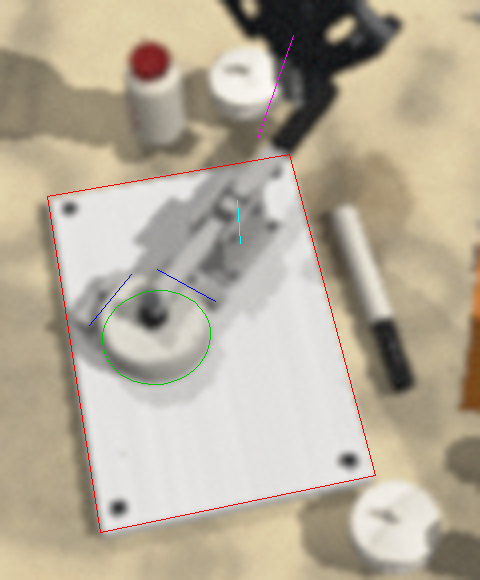

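The handle has snapped down and the foot sits on the cap's middle. I'll lift straight up, back off, and check the lock.

Emit:
jog_arm([
  [[0,0,-3,0,0,0,0],[0,0,-7,0,0,0,0],[0,0,-12,0,0,0,0],[0,0,-17,0,0,0,0],[0,0,-17,0,0,0,0]],
])

```text
clock: 10.58
eef_pos: [578.9, 141.2, 253.3]
tcp_rot: [3.135, -0.005, 1.1]
contact_force: [0.0, 1.0, -0.1]
opening: -0.004
```

```bash
python3 - <<'E'
from plan import *
st(); e=(180,0,63)
rows([(560,80,250,e),(540,20,255,e),(510,-40,255,e),(475,-95,255,e),(440,-150,255,e)])
E
```

```text
10.57 [578.9 141.2 253.3] [179.6  -0.3  63. ] [ 0.   1.  -0.1] -0.004 F [ 110.2 -112.6]
[-6.31, 1.08, 0.31, 0.35, -0.3, 0.04]
[-12.57, 2.02, -0.22, 0.35, -0.3, 0.04]
[-19.27, 2.07, -0.25, 0.35, -0.3, 0.04]
[-25.76, 1.45, -0.29, 0.35, -0.3, 0.04]
[-32.25, 0.82, -0.33, 0.35, -0.3, 0.04]
```

Emit:
jog_arm([
  [[-6.2,1.1,0,0,0,0,0],[-12.4,2.0,0,0,0,0,0],[-18.6,2.0,0,0,0,0,0],[-24.8,1.5,0,0,0,0,0],[-31.0,0.8,0,0,0,0,0]],
])

```text
clock: 11.2
eef_pos: [441.6, -140.7, 247.9]
tcp_rot: [-3.141, 0.0, 1.101]
contact_force: [0.6, -1.1, 0.1]
opening: -0.002
```

Emit:
jog_arm([
  [[-6,3.0,0,0,0,0,0],[-12,6,0,0,0,0,0],[-12,6,0,0,0,0,0]],
])

```text
clock: 11.58
eef_pos: [441.4, -276.7, 247.8]
tcp_rot: [-3.141, 0.001, 1.097]
contact_force: [-0.9, -0.2, 0.2]
opening: -0.001
```

```bash
sed -i 's/th=.96/th=float(__import__("os").environ.get("TH",".96"))/' m2.py; python3 look.py 7; TH=0 python3 m2.py 7 506.4 1.3
```

```text
11.57 [ 441.4 -276.7  247.8] [-180.     0.    62.8] [-0.9 -0.2  0.2] -0.001 F [-243.8  148.5]
seat [506.37576858   1.31078974] dg [0.45087754 0.89258582] 63.2
[169 170 169] [189 190 189]
[169 173 174] [213 216 218]
```

View pics/top7o.png

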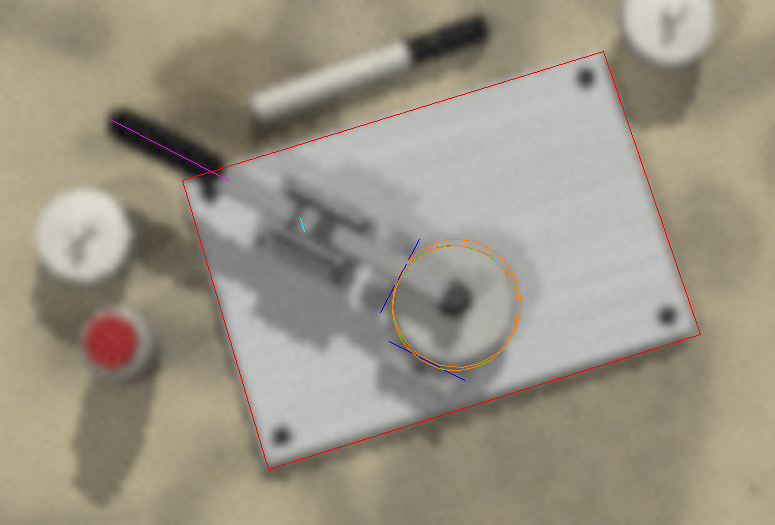

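View pics/side7o.png

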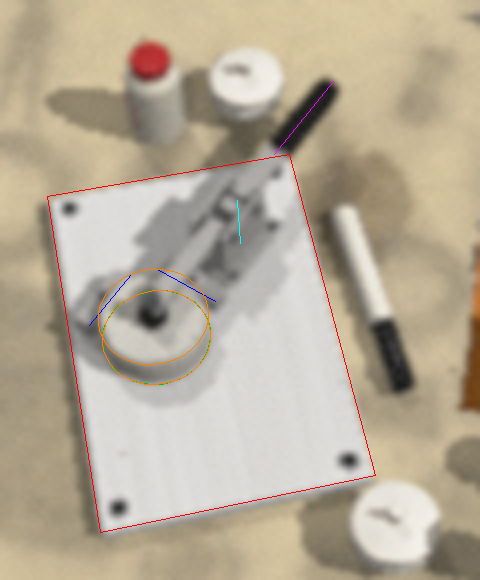

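In both views the locked-handle overlay (magenta) lies on the grip, the foot is on the cap's middle at (455,298) in the top zoom, and the cap outline matches the seated circle. The bystanders look unmoved, so I'm handing in.

```bash
python3 -c "
from plan import *
st(); print(r.sign_off())"
```

```text
11.68 [ 441.6 -274.   247.7] [-179.9   -0.    62.9] [-0.   0.1  0.7] -0.0 F [-241.3  147.6]
the job is handed in; nothing more can be done
None
```

The cap is home in the V stop and the toggle clamp is locked on it. I handed the job in at 11.7 s with the arm clear of everything.

- **Cap:** I pushed it along the plate with the two fingers slightly apart until it stopped against the V. The push-back rose to about 12 N, straight along the push direction. With the fingers away, the top picture showed the cap outline on the predicted seated circle, touching both bar faces.
- **Clamp:** I pushed the handle down along its arc with the shut fingers, and it snapped on by itself past the dead point. The last pictures from both cameras show the handle level and the foot on the middle of the cap.
- **Other things:** by eye, both filters, the bottle and the marker are where they started. No measured force came near the limits.
- **Disagreements:** my first reading of the cap's position differed by about 5 mm between the two cameras; an overlay settled it. Contact with the V came about 3 mm later than I had worked out. The seat itself is known only to about 1–2 mm from the pictures, so the force rise is the main evidence that the cap is fully home.

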